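# Cover the sample tub and hold the clip open over its record card

## Robot

A 7-joint arm with a two-finger parallel gripper is mounted at the origin on the work surface. World frame = base frame: x ahead of the robot, y to its left, z up, the work surface at z = 0. Lengths are in m, angles in rad, forces in N, time in s.
With the tool pointing down it reaches from about 0.4 to 0.875 m from the base axis. Payload 19.3 kg.
Tool frame: the origin (TCP) lies at the very end of the fingers, on their centre line; the grasp point (between the pads) lies 19 mm behind it; z points along the fingers, y is the direction in which the jaws open and shut (so a half turn about z gives the same grasp; the last joint's range is limited). The gripper opens to 85 mm and grips with 20 to 120 N. Pads are 22 mm wide; open, the fingers measure 114 mm over their backs; the gripper's body (76 mm by 85 mm) begins 54 mm behind the grasp point. The pads swing forward as they close: fully open they stand 13 mm farther back than shut.
Start: joints at [-1.293, 0.521, -0.036, 1.599, 0.021, 1.021, -0.113], TCP at [0.213, 0.588, 0.231] pointing down, gripper open.
Joint ranges: [-2.91, 2.91], [-0.3, 2.13], [-1.5, 1.42], [0.17, 2.43], [-1.26, 4.41], [0.16, 1.93], [-2.52, 2.52]. Speed limits (rad/s): [1.89, 1.89, 2.39, 2.39, 3.01, 3.01, 3.01].

## Interface

Orientations are given as [roll, pitch, yaw] about the fixed x, y, z axes, in that order (R = Rz(yaw) Ry(pitch) Rx(roll)).
In Python, from workcell import telemetry, imaging, ticket gives the robot as it stands.
- The arm moves only by the tool carry_out, never from a script. Its argument "series" is a list of rows, each a list of 7 numbers: the shift along the tool's x, y, z in m, then the turn, a rotation vector about the tool's x, y, z in rad, then the closure in counts, from 0 (fully open) to 255 (shut). In form: [[tx, ty, tz, ax, ay, az, jaw], ...]. A call has 1 to 10 rows; each row is the pose to reach, as a shift and turn from the pose commanded when the call began, along the tool's axes at that moment; what a row does not reach only later rows make up. A row lasts 1/8 s, in which the tool goes at most 62.5 mm and 10.7 degrees, less where a joint would pass 70% of its speed; a pose out of reach is approached as far as the arm can. A call with a gripper value outside its range is refused whole. The fingers move at their own pace and stop on an object; "force" is the grip in N (left out, the last holds). Time passes only in rows, so rows that repeat a pose let the fingers close. It gives the time, the measured TCP pose, the force and the opening at its end, in the units of the state.
- telemetry.observe(): the state, without advancing time (a new reading comes with each control period).
- imaging.grab_frame(name): name is "side" or "top"; returns (picture, depth): 384x512x3 uint8, blue, green, red; 384x512 float32, m along the optical axis (not along the pixel's ray), 0 where there is no reading.
- imaging.camera_info(name): a dict with "mtx" (3x3 intrinsics, pixels), "extrinsics" (4x4, takes a point from camera to world coordinates). Camera axes: x right, y down, z forward; pixel columns grow to the right and rows downward; lengths in m; the calibration is good to about 2 mm. A picture is of the moment at which its call begins. camera_info takes no time and is no camera call.
- ticket.job_done(): hands the job in, once; it reports no verdict.
The state is a dict: "clock": time; "qpos": joint angles; "qd": joint speeds; "joint_efforts": joint torques, N m; "position": TCP position; "tool_rot": TCP orientation; "force": force on the tool from outside, world axes, zero at the start; "moment": the same for the moment, N m; "grip_width": finger opening in m.
Only numpy, scipy, OpenCV 4.12 (cv2) and the standard library are available. Lean on these libraries where they do the work, as an engineer would, in place of code of your own. Each camera call takes 0.05 s, during which the arm holds its last target.

## Task

Set the red cover gently on the white sample tub so that it sits seated and level (lower it on, do not drop it) and let go of it. Then take the blue spring clip from its stand by its two handles, squeeze it wide open, and finish while holding it gaping around the middle of the yellow record card's top edge, one jaw on each side and neither touching the card, ready for a colleague to tuck in the sample slip. Do not release the clip at the end, and leave the tube rack, bottle and tip box where they stand.

Things in the scene. Friction and masses are not known exactly. Their poses are not given: they have to be found in the camera images.
- tub_rim (a point): Centre of the mouth of the white round tub, at rim height (78 mm above the bench). The tub is fixed, outer rim diameter 90 mm, wall 4 mm, inner diameter at the rim 82 mm; it stands in a steel foot of diameter 104 mm and holds orange tubes well below the rim. z points up.
- lid_knob (a point): Middle of the knob of the loose red cover (70 g), 27 mm above the cover's lowest face. Round: below, a plug of diameter 72 mm (66 mm at its foot), 6 mm deep; then a plate of diameter 98 mm, 5 mm thick; then an upright knob of diameter 22 mm from 11 to 42 mm above the lowest face. Starts plug down on the bench. z points up.
- lid_seat (a point): Centre of the underside of the cover's plate, 6 mm above its lowest face and 21 mm below lid_knob. When seated it coincides with tub_rim and the plug is inside the tub.
- card_top (a point): Centre of the top edge of the upright yellow record card, 114 mm above the bench. The card is fixed and rigid: 4 mm thick along x, 90 mm wide along y, standing in a dark block 44 mm (x) by 80 mm (y) by 26 mm high. z points up.
- stand: White clip stand, fixed, origin under its centre; foot 70 x 80 x 8 mm. Two posts at y = -23.5 and 23.5 mm (9 mm thick along y, 36 mm along x, tops at 63 mm) with notches open upward, 12 mm wide, floors at 56 mm; the ends of the clip's axle lie in them. The clip lifts straight up and has room to open in the stand.
- clip_axle (a point): Centre of the loose blue spring clip (65 g), on its axle (along y, 8 mm thick, 60 mm long). Starts upright in the stand, handles up, axes as the stand's, 60 mm above the bench. Handles face each other along x, 32 mm wide along y, tops 48 mm above the axle; at rest they slope out by 0.28 rad, 42 mm over the tops; fully squeezed they are parallel, 20 mm over all. Axes move with the +x-side jaw's half.
- tip_a (a point): Lower inner edge of the jaw lip on the clip's +x side, 42 mm below the axle, mid-width. Each jaw is 32 mm wide along y and ends in a lip 12 mm high and 10 mm thick; above the lips, up to the axle, the closed clip is hollow, 6 mm to each side. z up when closed; squeezed evenly, each half leans by half the opening angle.
- tip_b (a point): Lower inner edge of the jaw lip on the clip's -x side; at rest it meets tip_a.
- clip_jaw (a joint): Opening angle of the clip between its two halves: 0 closed, 0.56 rad at its stop (tips then about 24 mm apart). Squeezing the handles together opens it, against a spring that takes about 5 N at the handles to start and about 13 N at the stop; it shuts itself when let go.
- tube_rack: Bystander: yellow tube rack, 70 x 110 x 47 mm, origin at the centre of its underside.
- reagent: Bystander: white bottle with blue cap, diameter 60 mm, 140 mm high, origin at the centre of its underside.
- tip_box: Bystander: white box with green lid, 82 x 102 x 61 mm, origin at the centre of its underside.
There are look-alikes about, which are no part of the job. What is shaped like the part that bears tub_rim but black is not meant. There is more than one size of the part that bears clip_axle; the job needs the larger.

How it is judged:
On the way, in this order (a step that is already met when the one before it is completed fails the run):
1. the cover is seated level on the tub and let go (z of lid_seat in the frame of tub_rim between -0.003 and 0.003 m and horizontal distance between lid_seat and tub_rim below 0.008 m and angle between lid_seat's own z axis and vertical below 0.06 rad and contact force between lid and the fingers below 0.1 N and linear speed of lid below 0.02 m/s), for 0.2 s.
2. the clip is lifted out of its stand by its handles (z of clip_axle in the frame of stand above 0.085 m and contact force between clip and the fingers above 2 N), for 0.2 s.
At the end, for the whole second after the job is handed in: Cover released on the tub: within 3 mm of rim height, 8 mm of centred, tilt < 0.06. Clip held still, open > 0.34 rad, touching neither card nor stand; a jaw tip each side, > 3 mm from the card's mid-plane, 6-36 mm below the edge, within 25 mm of its middle; axle within 0.2 rad of the card (z of lid_seat in the frame of tub_rim between -0.003 and 0.003 m and horizontal distance between lid_seat and tub_rim below 0.008 m and angle between lid_seat's own z axis and vertical below 0.06 rad and z of tip_a in the frame of card_top between -0.036 and -0.006 m and y of tip_a in the frame of card_top between -0.025 and 0.025 m and z of tip_b in the frame of card_top between -0.036 and -0.006 m and y of tip_b in the frame of card_top between -0.025 and 0.025 m and ((x of tip_a in the frame of card_top above 0.003 m and x of tip_b in the frame of card_top below -0.003 m) or (x of tip_b in the frame of card_top above 0.003 m and x of tip_a in the frame of card_top below -0.003 m)) and value of joint clip_jaw above 0.34 rad and angle between the y axis of clip_axle and the y axis of card_top, either way round below 0.2 rad and contact force between clip and card below 0.2 N and contact force between clip and stand below 0.2 N and contact force between lid and the fingers below 0.1 N and contact force between clip and the fingers above 2 N and linear speed of clip below 0.02 m/s); the arm keeps its last pose, push and grip.
It fails at once if tube rack moved more than 25 mm or tipped (distance of tube_rack from where it was at the start of the episode above 0.025 m or angle between tube_rack's own z axis and vertical above 0.3 rad).
It fails at once if reagent moved more than 25 mm or tipped (distance of reagent from where it was at the start of the episode above 0.025 m or angle between reagent's own z axis and vertical above 0.3 rad).
It fails at once if tip box moved more than 25 mm or tipped (distance of tip_box from where it was at the start of the episode above 0.025 m or angle between tip_box's own z axis and vertical above 0.3 rad).
It fails at once if the cover is dropped from more than 15 mm above the rim (z of lid_seat in the frame of tub_rim above 0.015 m and horizontal distance between lid_seat and tub_rim below 0.06 m and contact force between lid and anything else below 0.02 N).
It also fails if it takes over 61 s, if anything falls off the work surface, if the arm or the gripper's body presses on something with over 40 N, if the wrist force passes 120 N, or if a joint passes its speed limit or range.

## Working session

There is one attempt and no reset: what is moved stays moved. The work goes in short steps, Python scripts to look and compute and a tool call to move; the robot and the scene stay as the last step left them, time stands still between calls to the robot, and variables do not carry over. Pictures are saved under pics/ and viewed, and the job is handed in when it is done.

Besides the shell and the picture viewer there is one more tool, called after "Call:" by a JSON object that holds its "api" and its "payload", one argument or row to a line. carry_out: Moves the arm, as the interface text tells. Its arguments: {"type":"object","properties":{"series":{"type":"array"},"force":{"type":"number"}},"required":["series"]}

```bash
ls; mkdir -p pics
python3 - <<'E'
from workcell import telemetry, imaging
import cv2, numpy as np
print(telemetry.observe())
for n in ["side","top"]:
    p,d=imaging.grab_frame(n)
    cv2.imwrite(f"pics/{n}0.png",p); np.save(f"pics/{n}0.npy",d)
    c=imaging.camera_info(n); print(n,np.round(c["mtx"],2).tolist(),np.round(c["extrinsics"],4).tolist())
E
```

```text
pics
{'clock': 0.0, 'qpos': array([-1.29322003,  0.52203393, -0.03630388,  1.59999811,  0.02117347,
        1.02109105, -0.11277969]), 'qd': array([ 6.41270240e-04, -8.25753193e-05,  1.12299322e-03,  1.13977729e-03,
        7.10699319e-05, -5.11152298e-04, -2.41797754e-03]), 'joint_efforts': array([-6.51345526e-04, -9.27095175e+01,  1.97944410e+00, -3.69913137e+01,
        1.77708274e-02,  8.25129915e-03, -4.26990471e-05]), 'position': array([0.2129315 , 0.58725384, 0.23071712]), 'tool_rot': array([-3.14044838e+00,  7.06062392e-05,  2.79379228e+00]), 'force': array([-0.09414513,  0.08886274,  0.53121993]), 'moment': array([ 0.00790833, -0.011085  , -0.00418933]), 'grip_width': 0.08516467832265472}
side [[383.61, 0.0, 246.76], [0.0, 383.61, 193.03], [0.0, 0.0, 1.0]] [[-0.914, -0.2893, 0.2843, 0.2739], [-0.4056, 0.657, -0.6355, 0.6216], [-0.003, -0.6962, -0.7178, 0.8029], [0.0, 0.0, 0.0, 1.0]]
top [[477.4, 0.0, 249.24], [0.0, 477.4, 192.55], [0.0, 0.0, 1.0]] [[-0.0156, -0.9957, 0.0916, 0.4471], [-0.9999, 0.0156, -0.0008, -0.0191], [-0.0006, -0.0916, -0.9958, 1.3856], [0.0, 0.0, 0.0, 1.0]]
```

View pics/side0.png

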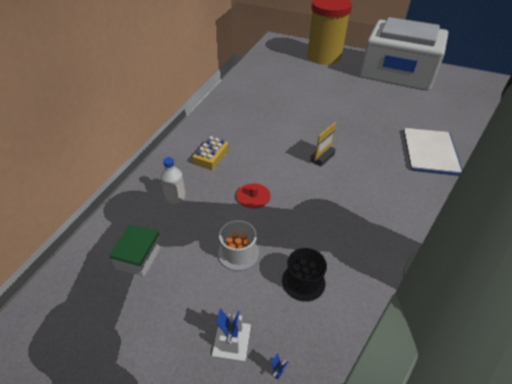

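View pics/top0.png

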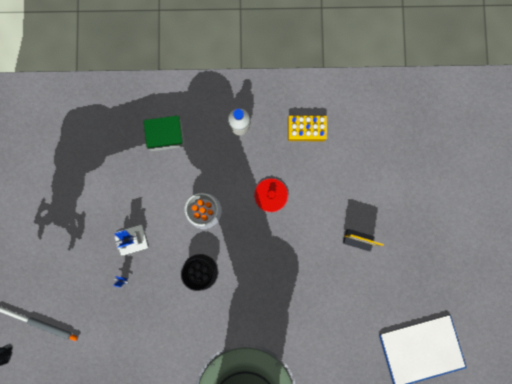

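The side view shows the tub (238,243), the black look-alike (305,273), the lid (253,194), the card (325,143), the stand with a clip (232,330) and a small clip on the bench (279,365). In the top view they are the tub (202,210), black pot (199,272), lid (271,194), card (364,240), stand (131,240) and small clip (120,281).

```bash
cat > h.py <<'E'
import numpy as np, cv2
from workcell import telemetry, imaging
def ray(n,u,v):
    c=imaging.camera_info(n);E=np.array(c["extrinsics"]);K=np.array(c["mtx"])
    d=E[:3,:3]@np.linalg.solve(K,[u,v,1.]); return E[:3,3],d
def onz(n,u,v,z):
    o,d=ray(n,u,v); return o+d*(z-o[2])/d[2]
def proj(n,p):
    c=imaging.camera_info(n);E=np.array(c["extrinsics"]);K=np.array(c["mtx"])
    q=K@(E[:3,:3].T@(np.asarray(p)-E[:3,3])); return q[:2]/q[2]
def cloud(n,d):
    c=imaging.camera_info(n);E=np.array(c["extrinsics"]);K=np.array(c["mtx"])
    v,u=np.indices(d.shape); P=np.stack([(u-K[0,2])/K[0,0]*d,(v-K[1,2])/K[1,1]*d,d],-1)
    return P@E[:3,:3].T+E[:3,3]
def crop(img,u0,v0,w,h,s,name):
    cv2.imwrite(name,cv2.resize(img[v0:v0+h,u0:u0+w],None,fx=s,fy=s,interpolation=cv2.INTER_CUBIC))
E
python3 - <<'E'
from h import *
t=cv2.imread("pics/top0.png");s=cv2.imread("pics/side0.png")
crop(t,95,215,65,85,7,"pics/ct.png"); crop(s,195,295,110,85,7,"pics/cs.png")
a=cv2.resize(t[225:255,335:395],None,fx=10,fy=10,interpolation=cv2.INTER_CUBIC)
b=cv2.resize(s[115:170,295:355],None,fx=10,fy=10,interpolation=cv2.INTER_CUBIC)[:300*2]
cv2.imwrite("pics/card.png",cv2.resize(b,(600,550)));cv2.imwrite("pics/cardt.png",a)
E
```

```text
(no output)
```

View pics/ct.png

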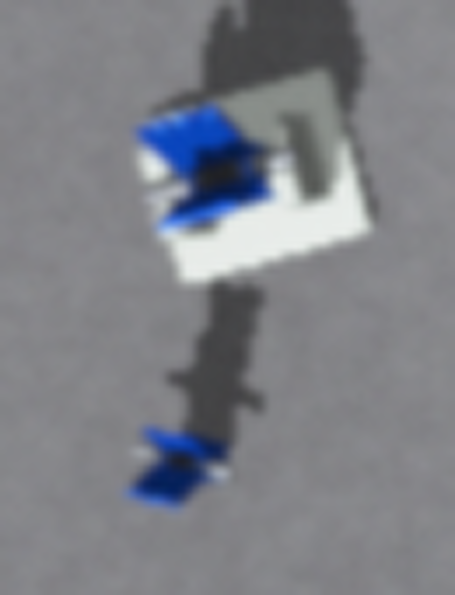

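View pics/cs.png

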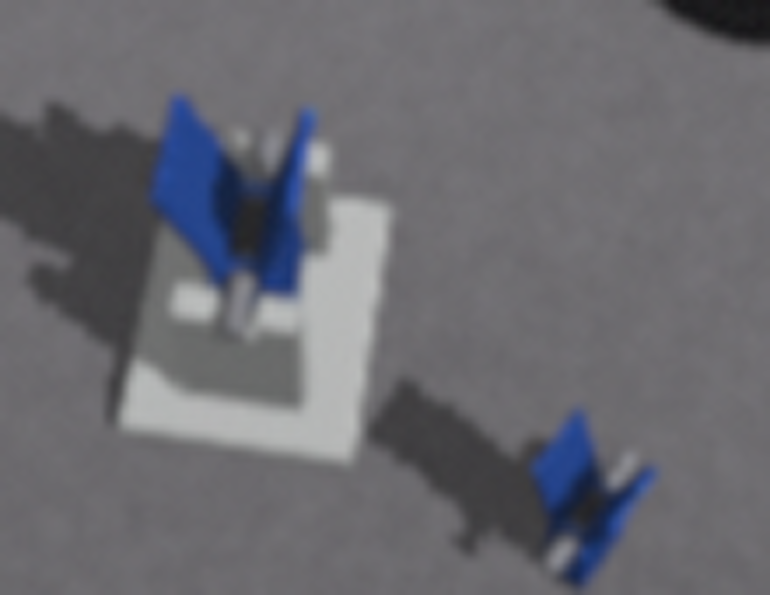

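View pics/card.png

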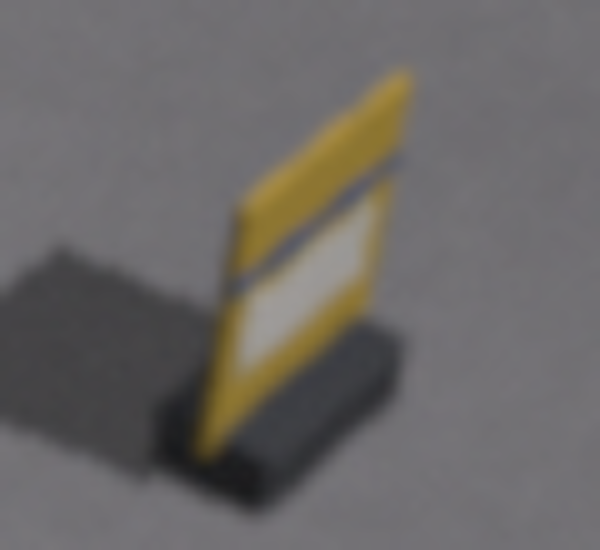

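View pics/cardt.png

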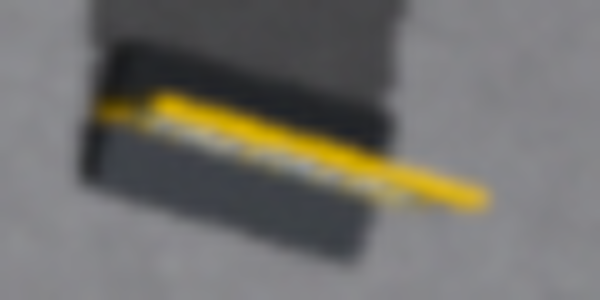

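Two blue clips fit the description. The one in the white stand (top (128,239), side (230,325)) has handles about 1.6 times as large as the one on the bench (top (120,281), side (279,365)). The larger one in the stand is the one meant. The white tub with orange tubes (top (202,210)) is the target, not the black pot (199,272).

```bash
cat > m.py <<'E'
from h import *
def load(n,i=0): 
    return cv2.imread(f"pics/{n}{i}.png"),np.load(f"pics/{n}{i}.npy")
for n in ["top","side"]:
    im,d=load(n); C=cloud(n,d); hsv=cv2.cvtColor(im,cv2.COLOR_BGR2HSV); ok=d>0
    H,S,V=[hsv[...,i].astype(int) for i in range(3)]
    print("==",n,"depth ok",ok.mean())
    red=(((H<6)|(H>174))&(S>150)&(V>70)&ok&(C[...,2]<.08)&(abs(C[...,0]-.44)<.15)&(abs(C[...,1]+.06)<.15)).astype(np.uint8)
    k,l,st,ce=cv2.connectedComponentsWithStats(red); j=1+np.argmax(st[1:,4]); m=l==j
    print("lid px",ce[j],st[j]); P=C[m]; 
    print(" z pct",np.percentile(P[:,2],[5,50,95]))
    plate=P[(P[:,2]<.018)];kn=P[P[:,2]>.030]
    print(" plate bbox ctr",(plate.min(0)+plate.max(0))/2,plate.max(0)-plate.min(0)," knob",kn.mean(0),len(kn),(kn.min(0)+kn.max(0))/2,kn.max(0)-kn.min(0))
    cs,_=cv2.findContours(red*(l==j).astype(np.uint8),0,1); c=max(cs,key=cv2.contourArea); e=cv2.fitEllipse(c); print(" ellipse",e,"->",onz(n,*e[0],.011))
    # tub
    tm=ok&(C[...,2]>.068)&(C[...,2]<.086)&(np.hypot(C[...,0]-.41,C[...,1]-.10)<.09)
    Q=C[tm]; print("tub",len(Q), (Q.min(0)+Q.max(0))/2,Q.max(0)-Q.min(0))
    A=np.c_[2*Q[:,:2],np.ones(len(Q))];b=(Q[:,:2]**2).sum(1);x=np.linalg.lstsq(A,b,rcond=None)[0];print(" circ",x[:2],np.sqrt(x[2]+x[:2]@x[:2]))
    # card
    yl=(H>15)&(H<35)&(S>120)&(V>80)&ok&(C[...,2]<.16)&(C[...,2]>.03)&(np.hypot(C[...,0]-.33,C[...,1]+.26)<.12)
    P=C[yl]; tp=P[P[:,2]>.108]; print("card",len(P),P[:,2].max(),"top",len(tp))
    if n=="top":
        r=cv2.minAreaRect(tp[:,:2].astype(np.float32)); print(" rect",r)
    cs=np.argwhere(yl&(C[...,2]>.106)); print(" px rows",cs.min(0),cs.max(0))
    # stand foot
    wf=(S<40)&(V>110)&ok&(C[...,2]>.003)&(C[...,2]<.014)&(np.hypot(C[...,0]-.34,C[...,1]-.25)<.09)
    P=C[wf]; print("stand",len(P)); 
    if len(P)>50: print(cv2.minAreaRect(P[:,:2].astype(np.float32)))
    bl=(H>100)&(H<130)&(S>130)&ok&(np.hypot(C[...,0]-.34,C[...,1]-.25)<.06)
    P=C[bl]; print("blue",len(P),np.percentile(P[:,2],[5,50,95]), (P.min(0)+P.max(0))/2,P.max(0)-P.min(0))
E
python3 m.py
```

```text
== top depth ok 0.9960886637369791
lid px [270.79344729 197.7037037 ] [255 187  33  25 702]
 z pct [0.00627644 0.01101141 0.04040507]
 plate bbox ctr [ 0.55441587 -0.08304361  0.00960014] [0.07061769 0.09296514 0.01657266]  knob [ 0.56587764 -0.08249587  0.0416808 ] 51 [ 0.56620907 -0.08306538  0.0396598 ] [0.02196359 0.019946   0.0170275 ]
 ellipse ((270.7776184082031, 197.65631103515625), (25.737443923950195, 34.238956451416016), 89.86109924316406) -> [ 0.55784123 -0.08224023  0.011     ]
tub 147 [0.40859254 0.12417749 0.07546678] [0.17573006 0.08848685 0.01478871]
 circ [0.41569914 0.1040074 ] 0.06667014761715442
card 18 0.11619558840863675 top 8
 rect ((0.44270017743110657, -0.2977352440357208), (0.023521484807133675, 0.0017560243140906096), 70.70750427246094)
 px rows [235 350] [238 359]
stand 438
((0.34090474247932434, 0.2508397698402405), (0.1775975227355957, 0.15920737385749817), 2.1773509979248047)Traceback (most recent call last):
  File "m.py", line 30, in <module>
    P=C[bl]; print("blue",len(P),np.percentile(P[:,2],[5,50,95]), (P.min(0)+P.max(0))/2,P.max(0)-P.min(0))
                                 ~~~~~~~~~~~~~^^^^^^^^^^^^^^^^^^
    return _quantile_unchecked(
        a, q, axis, out, overwrite_input, method, keepdims, weights)
    return _ureduce(a,
                    func=_quantile_ureduce_func,
    ...<5 lines>...
                    overwrite_input=overwrite_input,
                    method=method)
    r = func(a, **kwargs)
    result = _quantile(arr,
                       quantiles=q,
    ...<2 lines>...
                       out=out,
                       weights=wgt)
    slices_having_nans = np.isnan(arr[-1, ...])
                                  ~~~^^^^^^^^^
IndexError: index -1 is out of bounds for axis 0 with size 0
```

```bash
python3 - <<'E'
from h import *
for n,L in dict(top=dict(lid=(271,194,.01),tub=(202,210,.078),card=(364,240,.114),stand=(131,240,.02)),side=dict(lid=(253,194,.01),tub=(238,235,.078),card=(327,132,.114),stand=(232,330,.02),rack=(211,152,.04),reagent=(172,190,.03),box=(137,245,.061),smallclip=(279,370,.02),black=(305,265,.078))).items():
    for k,(u,v,z) in L.items(): print(n,k,onz(n,u,v,z).round(3))
E
sed -i 's/-.44)<.15/-.56)<.1/; s/+.06)<.15/+.08)<.1/; s/\.41,C\[...,1\]-.10)<.09/.53,C[...,1]-.103)<.07/; s/\.33,C\[...,1\]+.26)<.12/.46,C[...,1]+.262)<.1/; s/\.34,C\[...,1\]-.25)<.09/.455,C[...,1]-.31)<.07/; s/\.34,C\[...,1\]-.25)<.06/.455,C[...,1]-.31)<.07/' m.py; python3 m.py
```

```text
top lid [ 0.569 -0.083  0.01 ]
top tub [0.521 0.11  0.078]
top card [ 0.433 -0.322  0.114]
top stand [0.442 0.318 0.02 ]
side lid [ 0.57  -0.084  0.01 ]
side tub [0.524 0.115 0.078]
side card [ 0.432 -0.314  0.114]
side stand [0.449 0.309 0.02 ]
side rack [ 0.749 -0.171  0.04 ]
side reagent [0.779 0.012 0.03 ]
side box [0.737 0.228 0.061]
side smallclip [0.33  0.346 0.02 ]
side black [0.352 0.132 0.078]
== top depth ok 0.9960886637369791
lid px [270.76923077 194.65837104] [255 178  33  34 884]
 z pct [0.00595754 0.01096891 0.0379046 ]
 plate bbox ctr [ 0.56785068 -0.08304361  0.00492898] [0.0974873  0.09296514 0.02591498]  knob [ 0.56587764 -0.08249587  0.0416808 ] 51 [ 0.56620907 -0.08306538  0.0396598 ] [0.02196359 0.019946   0.0170275 ]
 ellipse ((270.79461669921875, 194.6439208984375), (32.45964050292969, 32.960853576660156), 179.8949737548828) -> [ 0.56657383 -0.08246151  0.011     ]
tub 180 [0.52441853 0.11274369 0.07663589] [0.0881487  0.08834754 0.01712693]
 circ [0.5242612  0.11226388] 0.04230972738525934
card 67 0.11953225839471537 top 44
 rect ((0.436873197555542, -0.32055
[... 561 characters left out ...]
1]  knob [ 0.56649413 -0.07619936  0.03957676] 54 [ 0.5677078  -0.07863871  0.03757954] [0.02012958 0.02402362 0.01362445]
 ellipse ((253.06451416015625, 195.29371643066406), (22.9768123626709, 32.415409088134766), 91.24844360351562) -> [ 0.56747731 -0.07852235  0.011     ]
tub 313 [0.52627463 0.11640853 0.07478018] [0.08929018 0.08889624 0.01355171]
 circ [0.52538195 0.11690686] 0.042359066612123804
card 134 0.11639630862964867 top 34
 px rows [125 319] [138 332]
stand 646
((0.4484483003616333, 0.30537211894989014), (0.11032232642173767, 0.12411648780107498), 22.079648971557617)
blue 283 [0.04938179 0.0882499  0.10955919] [0.44728175 0.32579784 0.07304567] [0.04424534 0.03828631 0.07677562]
```

Run:
```python
from h import *
g=lambda n,pts,z:np.array([onz(n,u,v,z) for u,v in pts])
T=g("top",[(141.9,224.9),(147.9,248.3),(121.4,255.4)],.008); print("stand top",T.round(4).tolist(),"ctr",(T[0]+T[2])/2,[np.linalg.norm(T[1]-T[0]),np.linalg.norm(T[2]-T[1])], np.degrees(np.arctan2(*(T[2]-T[1])[[1,0]])),np.degrees(np.arctan2(*(T[0]-T[1])[[1,0]])))
S=g("side",[(195+395/7,295+205/7),(195+355/7,295+462/7),(195+118/7,295+430/7)],.008); print("stand side",S.round(4).tolist(),"ctr",(S[0]+S[2])/2,[np.linalg.norm(S[1]-S[0]),np.linalg.norm(S[2]-S[1])], np.degrees(np.arctan2(*(S[2]-S[1])[[1,0]])),np.degrees(np.arctan2(*(S[0]-S[1])[[1,0]])))
im=cv2.imread("pics/top0.png");im2=cv2.imread("pics/side0.png")
for n,e in dict(top=[(350.5,235.6),(383.8,244.6)],side=[(319,135.7),(336.2,122.5)]).items():
    C=g(n,e,.114); d=C[0]-C[1]; print("card",n,C.round(4).tolist(),"ctr",C.mean(0),np.linalg.norm(d),np.degrees(np.arctan2(d[1],d[0])))
for n,d0,i in (("top",None,im),("side",None,im2)):
    d=np.load(f"pics/{n}0.npy");C=cloud(n,d);hsv=cv2.cvtColor(i,cv2.COLOR_BGR2HSV);H,S_=hsv[...,0],hsv[...,1]
    bl=(H>100)&(H<130)&(S_>130)&(np.hypot(C[...,0]-.448,C[...,1]-.318)<.05)&(C[...,2]>.062)
    P=C[bl]; 
    for a,b in((.095,.103),(.103,.112)):
        Q=P[(P[:,2]>a)&(P[:,2]<b)]; print(n,a,len(Q),cv2.minAreaRect(Q[:,:2].astype(np.float32)))
    tp=bl&(C[...,2]>.1); rc=np.argwhere(tp); print(rc.min(0),rc.max(0))
```

```text
stand top [[0.4852, 0.2903, 0.008], [0.4179, 0.2728, 0.008], [0.3989, 0.3486, 0.008]] ctr [0.44203813 0.31945845 0.008     ] [np.float64(0.06949572977687923), np.float64(0.07815888279342745)] 104.0869259789415 14.620481269454592
stand side [[0.4188, 0.276, 0.008], [0.3984, 0.3521, 0.008], [0.4654, 0.3717, 0.008]] ctr [0.44211998 0.32388784 0.008     ] [np.float64(0.07875437536535561), np.float64(0.0698116123645295)] 16.347355787174454 -75.01042781229212
card top [[0.4453, -0.287, 0.114], [0.4202, -0.3743, 0.114]] ctr [ 0.43273621 -0.33061869  0.114     ] 0.0908573303218707 73.96440127101287
card side [[0.4483, -0.2868, 0.114], [0.4191, -0.3711, 0.114]] ctr [ 0.43366946 -0.32894376  0.114     ] 0.08915068849562326 70.90222440468087
top 0.095 24 ((0.4475816488265991, 0.3212736248970032), (0.03421243280172348, 0.031145649030804634), 13.849557876586914)
top 0.103 37 ((0.4472576081752777, 0.3207296133041382), (0.04014664143323898, 0.02947433851659298), 17.67184829711914)
[230 115] [246 129]
side 0.095 47 ((0.4474090039730072, 0.32595667243003845), (0.034081000834703445, 0.0299911517649889), 12.81929874420166)
side 0.103 69 ((0.44782543182373047, 0.3253956437110901), (0.0406569242477417, 0.030945444479584694), 15.143112182617188)
[309 217] [327 239]
```

Run:
```python
from h import *
import math
def T(cx,cy,yaw,pts):
    c,s=math.cos(yaw),math.sin(yaw); return [(cx+c*x-s*y,cy+s*x+c*y,z) for x,y,z in pts]
foot=[(sx*35,sy*40,8) for sx,sy in((1,1),(1,-1),(-1,-1),(-1,1))]
hand=[(sx*21,sy*16,106) for sx,sy in((1,1),(1,-1),(-1,-1),(-1,1))]
p1=[(sx*18,23.5+sy*4.5,63) for sx,sy in((1,1),(1,-1),(-1,-1),(-1,1))]
p2=[(sx*18,-23.5+sy*4.5,63) for sx,sy in((1,1),(1,-1),(-1,-1),(-1,1))]
out=[]
for n,(u0,v0,w,h),cx,cy in (("top",(105,215,55,50),.4425,.3195),("side",(205,295,60,60),.4425,.3238)):
    im=cv2.imread(f"pics/{n}0.png"); s=10 if n=="top" else 9
    a=cv2.resize(im[v0:v0+h,u0:u0+w],None,fx=s,fy=s,interpolation=cv2.INTER_CUBIC)
    for g,col in((foot,(0,0,255)),(hand,(0,255,255)),(p1,(0,255,0)),(p2,(0,255,0))):
        P=T(cx,cy,math.radians(14.8),[tuple(np.array(q)/1000) for q in g])
        q=np.array([(np.array(proj(n,p))-[u0,v0]+.5)*s for p in P],np.int32); cv2.polylines(a,[q],True,col,1)
    cv2.imwrite(f"pics/ov_{n}.png",a)
```

```text
(no output)
```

View pics/ov_top.png

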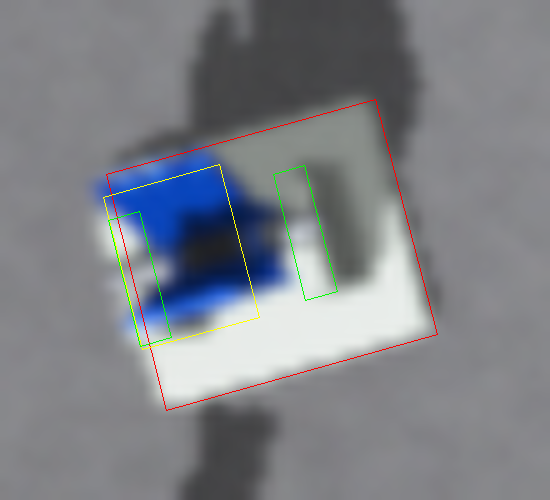

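View pics/ov_side.png

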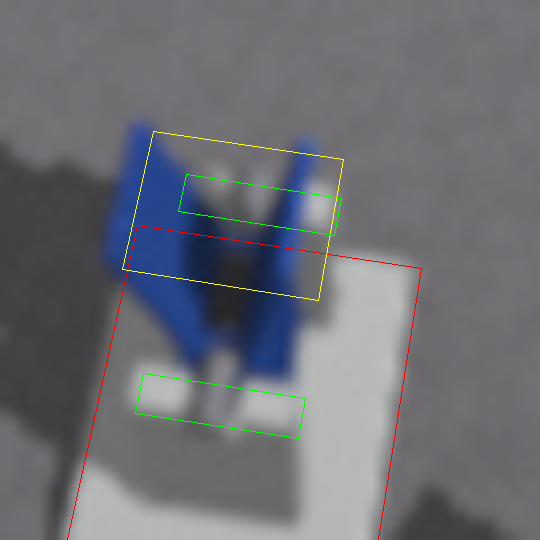

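```bash
cat >> h.py <<'E'
from scipy.spatial.transform import Rotation as Ro
def delta(p,yaw):
    s=telemetry.observe(); R=Ro.from_euler("xyz",s["tool_rot"]); 
    t=R.inv().apply(np.array(p)-s["position"]); Rt=Ro.from_euler("xyz",[np.pi,0,yaw])
    print("t",s["clock"],"pos",s["position"].round(4),"rpy",s["tool_rot"].round(4),"F",s["force"].round(2),"w",round(float(s["grip_width"]),4))
    print(" shift",t.round(4)," turn",(R.inv()*Rt).as_rotvec().round(4))
E
python3 -c "
from h import *
delta([.567,-.0805,.15],1.571)"
```

```text
t 0.1 pos [0.2129 0.5873 0.2308] rpy [-3.1406e+00  1.0000e-04  2.7938e+00] F [-0.04  0.19  0.47] w 0.0854
 shift [-0.5604 -0.5071  0.0814]  turn [-8.0000e-04  7.0000e-04  1.2228e+00]
```

Call:
{"api": "carry_out", "payload": {
  "series": [
    [-0.03,-0.027,0,0,0,0.06,0],
    [-0.07,-0.063,0,0,0,0.16,0],
    [-0.115,-0.104,0,0,0,0.28,0],
    [-0.16,-0.145,0,0,0,0.4,0],
    [-0.205,-0.186,0,0,0,0.52,0],
    [-0.25,-0.226,0,0,0,0.64,0],
    [-0.295,-0.267,0,0,0,0.75,0],
    [-0.34,-0.308,0,0,0,0.86,0],
    [-0.385,-0.348,0,0,0,0.97,0],
    [-0.43,-0.389,0,0,0,1.07,0]
  ]
}}

```text
clock: 1.35
position: [0.4853, 0.0736, 0.2313]
tool_rot: [3.141, -0.0, 1.721]
force: [0.2, 0.9, 0.2]
grip_width: 0.0854
```

```bash
python3 -c "
from h import *
delta([.567,-.0805,.12],1.571)"
```

```text
t 1.35 pos [0.4853 0.0736 0.2313] rpy [ 3.1415e+00 -2.0000e-04  1.7207e+00] F [0.23 0.86 0.18] w 0.0854
 shift [-0.1646  0.0578  0.1113]  turn [ 1.000e-04 -2.000e-04  1.497e-01]
```

Call:
{"api": "carry_out", "payload": {
  "series": [
    [-0.045,0.016,0.02,0,0,0.05,0],
    [-0.09,0.032,0.05,0,0,0.1,0],
    [-0.13,0.046,0.08,0,0,0.15,0],
    [-0.155,0.055,0.1,0,0,0.15,0],
    [-0.165,0.058,0.111,0,0,0.15,0],
    [-0.165,0.058,0.111,0,0,0.15,0]
  ]
}}

```text
clock: 2.1
position: [0.5667, -0.0789, 0.1198]
tool_rot: [-3.14, -0.0, 1.573]
force: [0.1, 0.2, 0.4]
grip_width: 0.0856
```

Run:
```python
from h import *
s=telemetry.observe();print(s["position"].round(4),s["tool_rot"].round(3))
out=[]
for n in ["side","top"]:
    p,d=imaging.grab_frame(n); cv2.imwrite(f"pics/{n}1.png",p); np.save(f"pics/{n}1.npy",d)
    u,v=proj(n,s["position"]); print(n,u,v)
    u0,v0=int(u)-45,int(v)-35; a=cv2.resize(p[v0:v0+80,u0:u0+90],None,fx=4.4,fy=4.4,interpolation=cv2.INTER_CUBIC)
    cv2.circle(a,(int((u-u0+.5)*4.4),int((v-v0+.5)*4.4)),3,(0,255,0),1); out.append(a)
cv2.imwrite("pics/g1.png",np.hstack(out))
```

```text
[ 0.5667 -0.0789  0.1198] [-3.14  -0.     1.573]
side 253.75254648210955 166.9175930327144
top 271.2822326970935 191.04636432415188
```

View pics/g1.png

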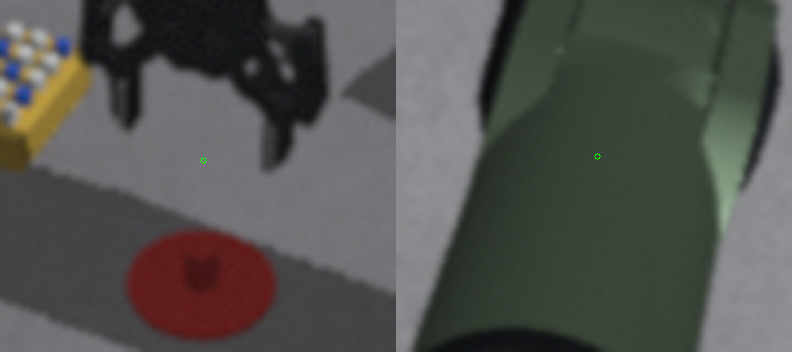

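The side crop shows the open fingers centred over the red cover: fingertips at crop pixels (127,128) and (273,170), knob at (202,270). The top view is blocked by the arm.

Call:
{"api": "carry_out", "payload": {
  "series": [
    [-0.0015,0,0.03,0,0,0,0],
    [-0.0015,0,0.06,0,0,0,0],
    [-0.0015,0,0.085,0,0,0,0],
    [-0.0015,0,0.097,0,0,0,0],
    [-0.0015,0,0.102,0,0,0,0],
    [-0.0015,0,0.102,0,0,0,120],
    [-0.0015,0,0.102,0,0,0,255],
    [-0.0015,0,0.102,0,0,0,255],
    [-0.0015,0,0.102,0,0,0,255],
    [-0.0015,0,0.102,0,0,0,255]
  ],
  "force": 30
}}

```text
clock: 3.45
position: [0.5674, -0.0805, 0.0188]
tool_rot: [3.141, -0.0, 1.574]
force: [-0.6, 1.2, 6.8]
grip_width: 0.02
```

Run:
```python
from h import *
delta([.567,-.0805,.017],1.571)
n="side";p,d=imaging.grab_frame(n); u0,v0=200,130;crop(p,u0,v0,100,90,6,"pics/g2.png")
```

```text
t 3.45 pos [ 0.5674 -0.0805  0.0188] rpy [ 3.1410e+00 -1.0000e-04  1.5737e+00] F [-0.55  1.16  6.81] w 0.02
 shift [-0.     -0.0004  0.0018]  turn [ 0.0006 -0.0001  0.0027]
```

View pics/g2.png

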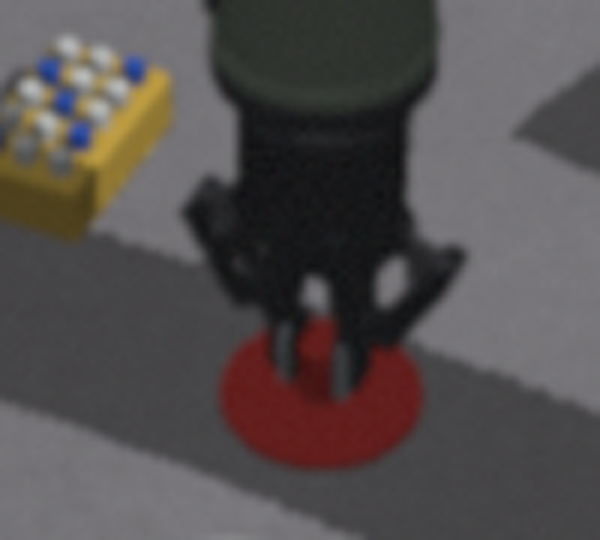

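The fingers close around the knob at crop pixel (318,365) and the cover sits flat. I'll lift it and carry it to the tub.

Call:
{"api": "carry_out", "payload": {
  "series": [
    [0,0,-0.01,0,0,0,255],
    [0,0,-0.04,0,0,0,255],
    [0,0,-0.08,0,0,0,255],
    [0.03,-0.007,-0.11,0,0,0,255],
    [0.07,-0.015,-0.12,0,0,0,255],
    [0.11,-0.024,-0.12,0,0,0,255],
    [0.15,-0.033,-0.12,0,0,0,255],
    [0.18,-0.039,-0.12,0,0,0,255],
    [0.195,-0.042,-0.12,0,0,0,255],
    [0.195,-0.042,-0.12,0,0,0,255]
  ]
}}

```text
clock: 4.75
position: [0.5246, 0.1147, 0.1386]
tool_rot: [3.141, -0.0, 1.575]
force: [-0.6, -0.4, -0.2]
grip_width: 0.0207
```

Run:
```python
from h import *
delta([.525,.1145,.0898],1.571)
n="side";p,d=imaging.grab_frame(n); cv2.imwrite("pics/side3.png",p);np.save("pics/side3.npy",d);crop(p,180,170,110,100,6,"pics/g3.png")
C=cloud(n,d);hsv=cv2.cvtColor(p,cv2.COLOR_BGR2HSV).astype(int);H,S,V=hsv[...,0],hsv[...,1],hsv[...,2]
m=(((H<6)|(H>174))&(S>150)&(V>50)&(np.hypot(C[...,0]-.525,C[...,1]-.115)<.1)&(C[...,2]>.05))
c=max(cv2.findContours(m.astype(np.uint8),0,1)[0],key=cv2.contourArea); e=cv2.fitEllipse(c);print(e)
P=C[m];Q=P[P[:,2]<np.median(P[:,2])+.006]; print("z",np.percentile(P[:,2],[5,50,95]))
A=np.c_[Q[:,:2],np.ones(len(Q))];w=np.linalg.lstsq(A,Q[:,2],rcond=None)[0];print("plane slope",w)
print(onz(n,*e[0],np.median(P[:,2])), "plate bbox",(Q.min(0)+Q.max(0))/2,Q.max(0)-Q.min(0))
```

```text
t 4.75 pos [0.5246 0.1147 0.1386] rpy [ 3.1413 -0.      1.5749] F [-0.57 -0.43 -0.19] w 0.0207
 shift [-0.0002  0.0004  0.0488]  turn [ 0.0003 -0.      0.0039]
((237.015625, 222.64454650878906), (29.525283813476562, 40.0733528137207), 88.0545654296875)
z [0.12899183 0.1310245  0.16183938]
plane slope [ 1.25257098e-03 -6.93578410e-05  1.30223433e-01]
[0.52234354 0.12129666 0.1310245 ] plate bbox [0.52435464 0.11917038 0.13185376] [0.09505341 0.08895386 0.01018408]
```

View pics/g3.png

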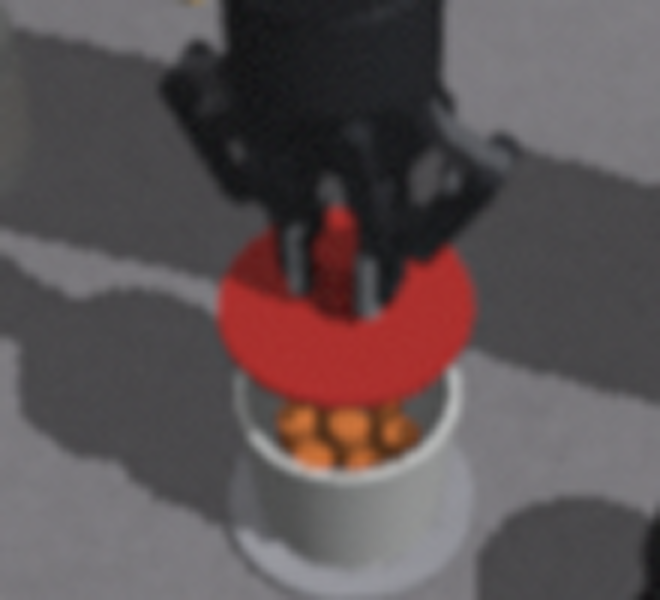

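The cover hangs level (plate slope about 0.001), centred on the tub to within about 2 mm, with its plate top at z = 0.131. I'll lower it slowly.

Call:
{"api": "carry_out", "payload": {
  "series": [
    [-0.001,0,0.012,0,0,0,255],
    [-0.001,0,0.026,0,0,0,255],
    [-0.001,0,0.036,0,0,0,255],
    [-0.001,0,0.041,0,0,0,255],
    [-0.001,0,0.044,0,0,0,255],
    [-0.001,0,0.046,0,0,0,255],
    [-0.001,0,0.047,0,0,0,255],
    [-0.001,0,0.047,0,0,0,255]
  ]
}}

```text
clock: 5.8
position: [0.5246, 0.1135, 0.0914]
tool_rot: [3.141, -0.0, 1.574]
force: [-0.2, 0.6, -0.1]
grip_width: 0.0202
```

Call:
{"api": "carry_out", "payload": {
  "series": [
    [0,0,0.0005,0,0,0,255],
    [0,0,0.001,0,0,0,255],
    [0,0,0.001,0,0,0,255]
  ]
}}

```text
clock: 6.18
position: [0.5247, 0.1135, 0.091]
tool_rot: [3.141, -0.001, 1.574]
force: [-3.9, -0.6, 14.9]
grip_width: 0.0202
```

Contact of 15 N came at z = 0.091, which matches the expected seated height of 0.0188 + 0.072. Releasing.

Call:
{"api": "carry_out", "payload": {
  "series": [
    [0,0,0,0,0,0,170],
    [0,0,0,0,0,0,120],
    [0,0,0,0,0,0,80],
    [0,0,0,0,0,0,80],
    [0,0,0,0,0,0,80],
    [0,0,-0.01,0,0,0,80],
    [0,0,-0.04,0,0,0,80],
    [0,0,-0.08,0,0,0,80],
    [0.04,0,-0.12,0,0,0,40],
    [0.09,0,-0.14,0,0,0,0]
  ]
}}

```text
clock: 7.42
position: [0.525, 0.2038, 0.2334]
tool_rot: [3.139, -0.001, 1.571]
force: [0.4, 0.0, 0.4]
grip_width: 0.0852
```

Run:
```python
from h import *
delta([.4465,.3225,.2],1.829)
n="side";p,d=imaging.grab_frame(n); cv2.imwrite("pics/side4.png",p);crop(p,180,170,110,100,6,"pics/g4.png")
C=cloud(n,d);hsv=cv2.cvtColor(p,cv2.COLOR_BGR2HSV).astype(int);H,S,V=hsv[...,0],hsv[...,1],hsv[...,2]
m=(((H<6)|(H>174))&(S>150)&(V>50)&(np.hypot(C[...,0]-.525,C[...,1]-.115)<.1)&(C[...,2]>.05))
P=C[m];Q=P[P[:,2]<np.median(P[:,2])+.006]; print("z",np.percentile(P[:,2],[5,50,95]))
A=np.c_[Q[:,:2],np.ones(len(Q))];w=np.linalg.lstsq(A,Q[:,2],rcond=None)[0];print("plane slope",w)
print("plate bbox",(Q.min(0)+Q.max(0))/2,Q.max(0)-Q.min(0))
```

```text
t 7.425 pos [0.525  0.2038 0.2334] rpy [ 3.1388e+00 -1.3000e-03  1.5715e+00] F [0.37 0.02 0.41] w 0.0852
 shift [ 0.1187 -0.0785  0.0333]  turn [ 0.0029 -0.0009 -0.2575]
z [0.08137023 0.08365383 0.10580366]
plane slope [-0.00177739  0.00199292  0.08421235]
plate bbox [0.52614094 0.11400313 0.08449059] [0.09656827 0.09631895 0.01032465]
```

View pics/g4.png

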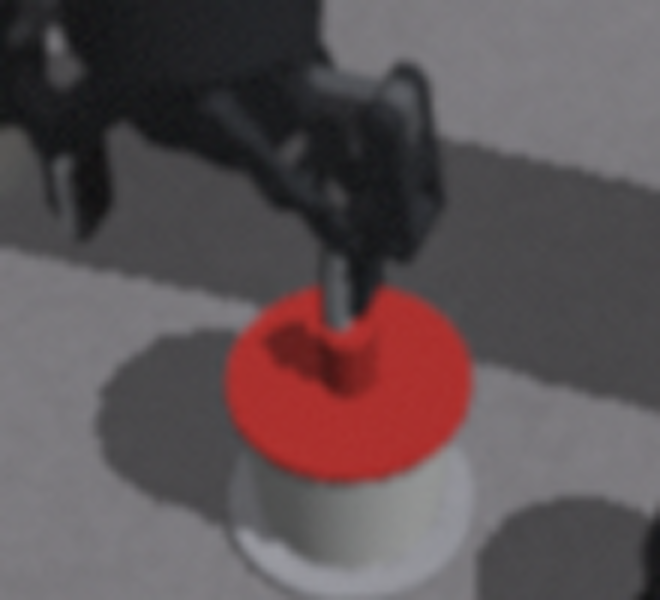

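The cover is seated: plate top at z ≈ 0.0837, slope 0.002, about 2.5 mm off centre in the same camera. Next I'll go above the clip.

Run:
```python
from h import *
delta([.4445,.322,.16],1.829)
```

```text
t 7.475 pos [0.5246 0.2121 0.2345] rpy [ 3.138 -0.005  1.579] F [-2.02  9.96  2.5 ] w 0.0851
 shift [ 0.1102 -0.0795  0.0748]  turn [ 0.0042 -0.0046 -0.25  ]
```

Call:
{"api": "carry_out", "payload": {
  "series": [
    [0.02,-0.013,0.0,0,0,-0.06,0],
    [0.05,-0.034,0.01,0,0,-0.13,0],
    [0.085,-0.057,0.03,0,0,-0.2,0],
    [0.108,-0.072,0.055,0,0,-0.255,0],
    [0.118,-0.08,0.07,0,0,-0.255,0],
    [0.118,-0.08,0.07,0,0,-0.255,0],
    [0.118,-0.08,0.07,0,0,-0.255,0]
  ]
}}

```text
clock: 8.35
position: [0.445, 0.3201, 0.161]
tool_rot: [3.141, 0.0, 1.827]
force: [0.2, 0.4, -0.4]
grip_width: 0.0853
```

Run:
```python
from h import *
delta([.4445,.322,.078],1.829)
s=telemetry.observe()
n="side";p,d=imaging.grab_frame(n); cv2.imwrite("pics/side5.png",p);u,v=proj(n,s["position"]);print(u,v);cv2.circle(p,(int(u),int(v)),1,(0,255,0),-1);crop(p,180,250,110,100,6,"pics/g5.png")
```

```text
t 8.35 pos [0.445  0.3201 0.161 ] rpy [3.1408e+00 3.0000e-04 1.8268e+00] F [ 0.25  0.37 -0.4 ] w 0.0853
 shift [ 0.002 -0.     0.083]  turn [ 0.0008  0.0003 -0.0022]
229.18043436202666 302.12411016845704
```

View pics/g5.png

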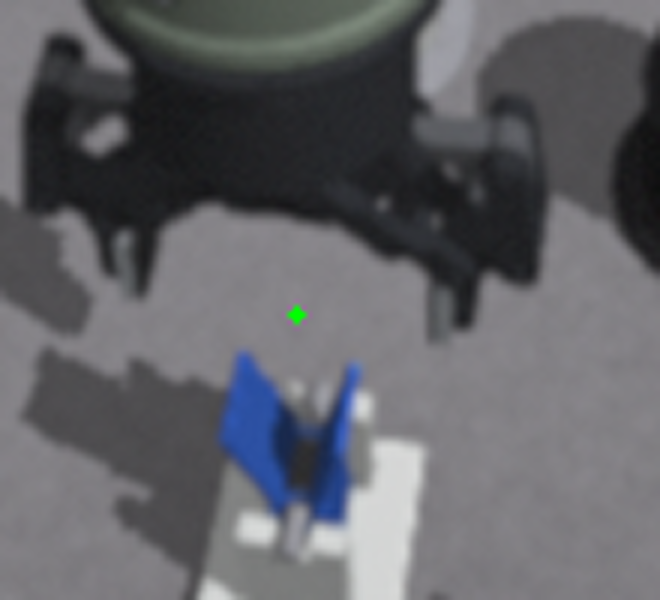

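Run:
```python
from h import *
R=Ro.from_euler("xyz",[np.pi,0,1.827]).as_matrix(); p=np.array([.445,.3201,.161])
for z in (.161,.174):
  for sy in(-.0425,.0425):
    for sx in(-.011,.011): print(z,sy,sx,(proj("side",[*(p+R@[sx,sy,0])[:2],z])-[180,250]+.5)*6)
print([(proj("side",[.445,.3201,z])-[180,250])*6 for z in(.161,.108,.063)])
print([(proj("side",[.4425,.3238,z])-[180,250])*6 for z in(.108,.063)])
```

```text
0.161 -0.0425 -0.011 [441.37976766 303.37473093]
0.161 -0.0425 0.011 [430.39075852 369.58427735]
0.161 0.0425 -0.011 [170.21612804 263.57272174]
0.161 0.0425 0.011 [153.51231984 328.00220658]
0.174 -0.0425 -0.011 [441.75992302 282.00485276]
0.174 -0.0425 0.011 [430.62841991 348.64854405]
0.174 0.0425 -0.011 [166.99742896 241.96949742]
0.174 0.0425 0.011 [149.9968094  306.79779535]
[array([295.00232354, 312.64087822]), array([300.92620589, 393.86775149]), array([305.4972513 , 456.54484462])]
[array([302.96451898, 406.79106407]), array([307.46809131, 469.17466355])]
```

The side crop shows the open fingers straddling the clip: pads at (135,270) and (435,320), handle tops at (245,352) and (355,365). They match the projected pads to about 1 px. Descending and squeezing.

Call:
{"api": "carry_out", "payload": {
  "series": [
    [0.003,0,0.02,0,0,0,0],
    [0.003,0,0.045,0,0,0,0],
    [0.003,0,0.068,0,0,0,0],
    [0.003,0,0.079,0,0,0,0],
    [0.003,0,0.083,0,0,0,0],
    [0.003,0,0.083,0,0,0,60],
    [0.003,0,0.083,0,0,0,110],
    [0.003,0,0.083,0,0,0,140],
    [0.003,0,0.083,0,0,0,140]
  ],
  "force": 40
}}

```text
clock: 9.52
position: [0.4436, 0.3244, 0.078]
tool_rot: [3.14, -0.001, 1.829]
force: [0.5, -1.2, 8.2]
grip_width: 0.0388
```

Run:
```python
from h import *
delta([.4445,.323,.078],1.829)
n="side";p,d=imaging.grab_frame(n); crop(p,180,250,110,100,6,"pics/g6.png")
```

```text
t 9.525 pos [0.4436 0.3244 0.078 ] rpy [ 3.1404e+00 -6.0000e-04  1.8287e+00] F [ 0.54 -1.17  8.16] w 0.0388
 shift [-0.0016  0.0005  0.    ]  turn [ 0.0012 -0.0006 -0.0003]
```

View pics/g6.png

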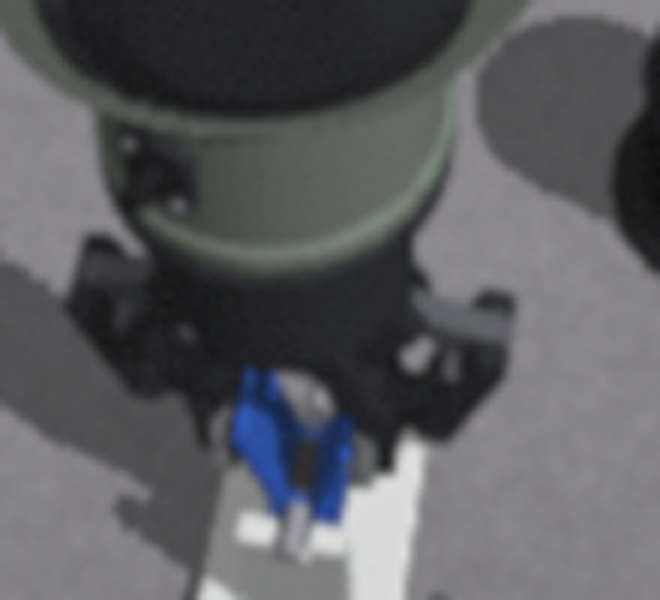

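Both pads are against the handles (crop pixels (228,430) and (362,450)) and the clip is still upright. Squeezing fully.

Call:
{"api": "carry_out", "payload": {
  "series": [
    [0,0,0,0,0,0,160],
    [0,0,0,0,0,0,180],
    [0,0,0,0,0,0,200],
    [0,0,0,0,0,0,220],
    [0,0,0,0,0,0,255],
    [0,0,0,0,0,0,255],
    [0,0,0,0,0,0,255],
    [0,0,0,0,0,0,255]
  ],
  "force": 40
}}

```text
clock: 10.58
position: [0.443, 0.3244, 0.0787]
tool_rot: [3.141, -0.001, 1.829]
force: [-8.4, -3.5, 26.4]
grip_width: 0.0127
```

Run:
```python
from h import *
delta([.4445,.323,.078],1.829)
n="side";p,d=imaging.grab_frame(n); crop(p,180,250,110,100,6,"pics/g7.png")
```

```text
t 10.575 pos [0.443  0.3244 0.0787] rpy [ 3.1415e+00 -1.0000e-03  1.8291e+00] F [-8.39 -3.51 26.37] w 0.0127
 shift [-0.0017  0.0011  0.0007]  turn [ 0.0001 -0.001   0.0001]
```

View pics/g7.png

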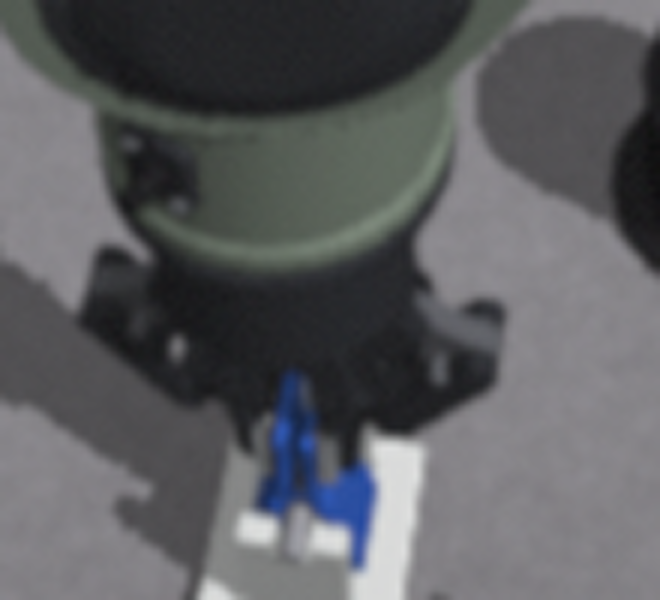

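The clip is squeezed wide: handles together at (295,430), one jaw splayed out at (360,520), width 12.7 mm. Lifting straight up.

Call:
{"api": "carry_out", "payload": {
  "series": [
    [0,0,-0.004,0,0,0,255],
    [0,0,-0.012,0,0,0,255],
    [0,0,-0.024,0,0,0,255],
    [0,0,-0.04,0,0,0,255],
    [0,0,-0.06,0,0,0,255],
    [0,0,-0.085,0,0,0,255],
    [0,0,-0.11,0,0,0,255],
    [0,0,-0.125,0,0,0,255],
    [0,0,-0.125,0,0,0,255],
    [0,0,-0.125,0,0,0,255]
  ]
}}

```text
clock: 11.88
position: [0.4429, 0.3239, 0.2016]
tool_rot: [-3.141, 0.0, 1.829]
force: [0.1, -0.2, -0.6]
grip_width: 0.0125
```

Run:
```python
from h import *
delta([.4445,.323,.2],1.829)
n="side";p,d=imaging.grab_frame(n); cv2.imwrite("pics/side8.png",p);np.save("pics/side8.npy",d);crop(p,180,220,100,90,7,"pics/g8.png")
```

```text
t 11.875 pos [0.4429 0.3239 0.2016] rpy [-3.1407e+00  4.0000e-04  1.8288e+00] F [ 0.06 -0.19 -0.61] w 0.0125
 shift [-0.0013  0.0013  0.0016]  turn [-0.0009  0.0004 -0.0002]
```

View pics/g8.png

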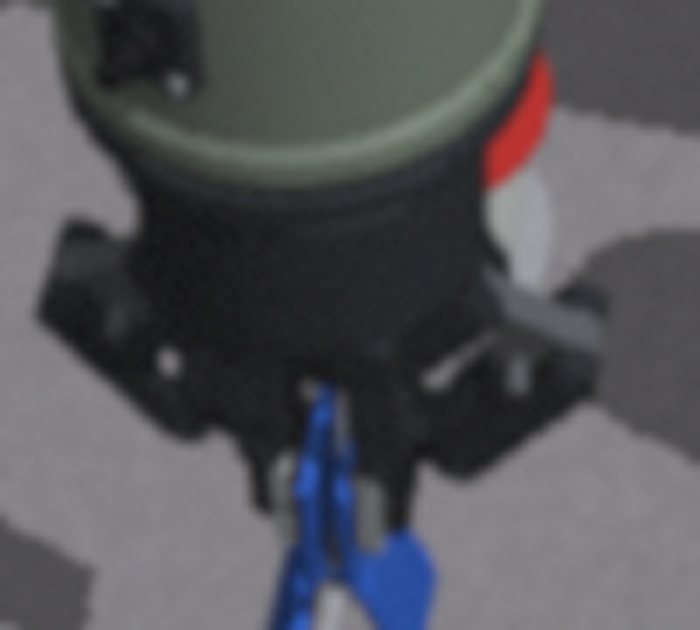

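Run:
```python
from h import *
p=cv2.imread("pics/side8.png");s=telemetry.observe();R=Ro.from_euler("xyz",s["tool_rot"]).as_matrix()
u0,v0=190,265;a=cv2.resize(p[v0:v0+80,u0:u0+80],None,fx=7,fy=7,interpolation=cv2.INTER_CUBIC)
for q,c in (([0,0,.0187],(0,255,0)),([-.016,.0116,.059],(0,255,255)),([.016,.0116,.059],(0,255,255)),([-.016,-.0116,.059],(0,0,255)),([.016,-.0116,.059],(0,0,255)),([.03,0,.0187],(0,255,0)),([-.03,0,.0187],(0,255,0))):
    u,v=proj("side",s["position"]+R@q); cv2.circle(a,(int((u-u0+.5)*7),int((v-v0+.5)*7)),4,c,1)
cv2.imwrite("pics/g9.png",a)
```

```text
(no output)
```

View pics/g9.png

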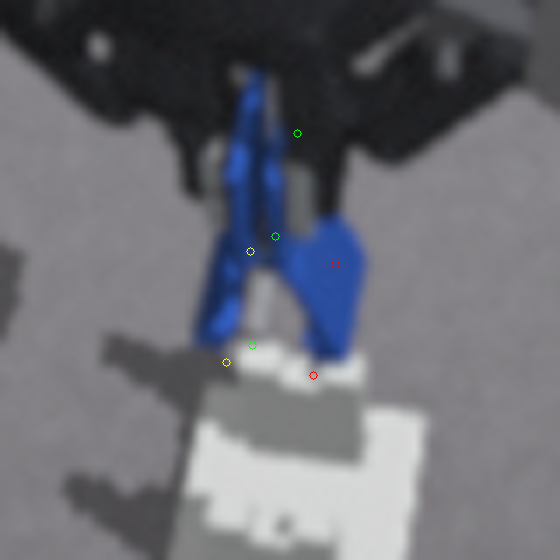

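The clip is out of the stand, gaping: jaw tips near crop pixels (220,345) and (330,360), spaced as for the full opening. Carrying it high towards the card.

Call:
{"api": "carry_out", "payload": {
  "series": [
    [-0.02,-0.006,-0.015,0,0,0.02,255],
    [-0.06,-0.017,-0.033,0,0,0.06,255],
    [-0.105,-0.029,-0.033,0,0,0.1,255],
    [-0.15,-0.042,-0.033,0,0,0.14,255],
    [-0.195,-0.055,-0.033,0,0,0.18,255],
    [-0.24,-0.067,-0.033,0,0,0.22,255],
    [-0.285,-0.08,-0.033,0,0,0.26,255],
    [-0.33,-0.093,-0.033,0,0,0.3,255],
    [-0.37,-0.104,-0.033,0,0,0.34,255],
    [-0.4,-0.112,-0.033,0,0,0.37,255]
  ]
}}

```text
clock: 13.18
position: [0.4364, -0.093, 0.2348]
tool_rot: [-3.141, 0.001, 1.456]
force: [0.4, 0.3, 0.1]
grip_width: 0.0123
```

Run:
```python
from h import *
delta([.4333,-.3295,.235],1.265)
```

```text
t 13.175 pos [ 0.4364 -0.093   0.2348] rpy [-3.1408e+00  5.0000e-04  1.4565e+00] F [0.4  0.34 0.07] w 0.0123
 shift [-2.353e-01  2.390e-02 -1.000e-04]  turn [-0.0007  0.0006  0.1915]
```

Call:
{"api": "carry_out", "payload": {
  "series": [
    [-0.03,0.003,0,0,0,0.03,255],
    [-0.07,0.007,0,0,0,0.07,255],
    [-0.11,0.011,0,0,0,0.11,255],
    [-0.15,0.015,0,0,0,0.15,255],
    [-0.19,0.019,0,0,0,0.18,255],
    [-0.22,0.022,0,0,0,0.19,255],
    [-0.235,0.024,0,0,0,0.19,255],
    [-0.235,0.024,0,0,0,0.19,255],
    [-0.235,0.024,0,0,0,0.19,255]
  ]
}}

```text
clock: 14.3
position: [0.4347, -0.3263, 0.235]
tool_rot: [-3.141, -0.001, 1.27]
force: [-0.1, 0.2, -0.3]
grip_width: 0.0123
```

```bash
cat > v.py <<'E'
from h import *
import sys
k=sys.argv[1]
delta([.4333,-.3295,.149],1.265)
s=telemetry.observe();R=Ro.from_euler("xyz",s["tool_rot"]).as_matrix()
for n in("side","top"):
    p,d=imaging.grab_frame(n);cv2.imwrite(f"pics/{n}{k}.png",p);np.save(f"pics/{n}{k}.npy",d)
    if n=="top": cv2.imwrite("pics/t%s.png"%k,p);continue
    f=8;u0,v0=285,80;a=cv2.resize(p[v0:v0+75,u0:u0+90],None,fx=f,fy=f,interpolation=cv2.INTER_CUBIC)
    for q,c in (([0,0,.0187],(0,255,0)),([-.016,.0116,.059],(0,255,255)),([.016,.0116,.059],(0,255,255)),([-.016,-.0116,.059],(0,0,255)),([.016,-.0116,.059],(0,0,255)),([.03,0,.0187],(0,255,0)),([-.03,0,.0187],(0,255,0))):
        u,v=proj(n,s["position"]+R@q); cv2.circle(a,(int((u-u0+.5)*f),int((v-v0+.5)*f)),4,c,1)
    cv2.imwrite(f"pics/g{k}.png",a)
E
python3 v.py 10
```

```text
t 14.3 pos [ 0.4347 -0.3263  0.235 ] rpy [-3.1410e+00 -6.0000e-04  1.2698e+00] F [-0.15  0.17 -0.29] w 0.0123
 shift [-0.0035 -0.0003  0.086 ]  turn [-0.0006 -0.0006  0.0048]
```

View pics/g10.png

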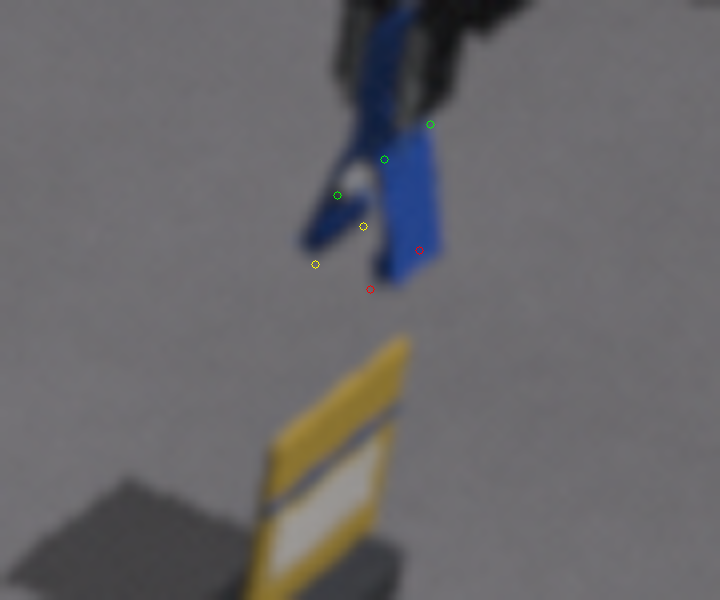

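View pics/t10.png

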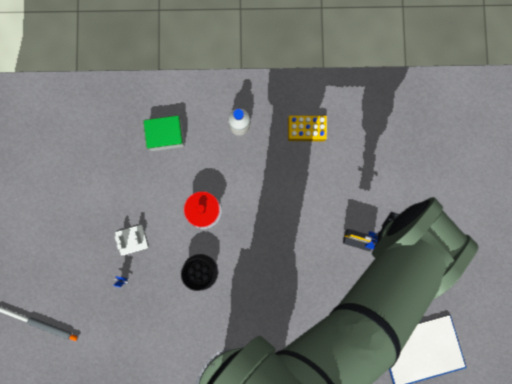

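Run:
```python
from h import *
s=telemetry.observe();R=Ro.from_euler("xyz",s["tool_rot"]).as_matrix()
p=cv2.imread("pics/side10.png");d=np.load("pics/side10.npy");C=cloud("side",d)
hsv=cv2.cvtColor(p,cv2.COLOR_BGR2HSV).astype(int);H,S,V=[hsv[...,i] for i in range(3)]
L=(C-s["position"])@R
m=(H>100)&(H<130)&(S>110)&(np.abs(L)<.09).all(-1)
P=L[m]; print(len(P))
for z0 in np.arange(-.04,.066,.008):
    for sg in(1,-1):
        Q=P[(P[:,2]>=z0)&(P[:,2]<z0+.008)&(sg*P[:,1]>0)]
        if len(Q)>1: print(round(z0,3),"y+" if sg>0 else "y-",len(Q),"x",Q[:,0].min().round(4),Q[:,0].max().round(4),"y",Q[:,1].min().round(4),Q[:,1].max().round(4))
print("zmax",np.sort(P[:,2])[-8:])
# grey axle
for u,v in ((329,102),(328,103),(330,101)): print(L[v,u].round(4))
```

```text
217
-0.04 y+ 7 x -0.0008 0.0143 y 0.0023 0.0076
-0.032 y+ 16 x -0.008 0.0163 y 0.0023 0.0076
-0.032 y- 6 x 0.0098 0.017 y -0.0059 -0.0016
-0.024 y+ 7 x 0.0087 0.019 y 0.0018 0.005
-0.024 y- 3 x 0.0153 0.0167 y -0.0052 -0.0035
-0.016 y+ 7 x 0.006 0.0165 y 0.0023 0.0052
-0.016 y- 4 x 0.0125 0.016 y -0.0065 -0.0022
-0.008 y+ 6 x 0.0062 0.0145 y 0.0025 0.0041
-0.008 y- 6 x 0.0111 0.0185 y -0.0119 -0.0038
0.0 y+ 4 x 0.007 0.0177 y 0.0024 0.0035
0.0 y- 6 x 0.0066 0.0161 y -0.0117 -0.0035
0.008 y+ 5 x 0.0013 0.0117 y 0.002 0.0048
0.008 y- 20 x -0.0147 0.0163 y -0.0109 -0.0032
0.016 y- 21 x -0.013 0.0284 y -0.0129 -0.0008
0.024 y- 17 x -0.0128 0.0149 y -0.0149 -0.011
0.032 y+ 2 x 0.0125 0.0125 y 0.0106 0.0132
0.032 y- 21 x -0.0155 0.0175 y -0.0168 -0.0131
0.04 y+ 10 x -0.0115 0.0145 y 0.0075 0.0145
0.04 y- 19 x -0.0146 0.015 y -0.019 -0.0141
0.048 y+ 9 x -0.0067 0.0143 y 0.0097 0.0143
0.048 y- 17 x -0.0133 0.0159 y -0.0212 -0.0134
zmax [0.05124966 0.05128521 0.05272898 0.05275439 0.0532436  0.05345247
 0.05513549 0.05628903]
[ 0.0205 -0.0011  0.0169]
[ 0.0277 -0.0024  0.0161]
[ 0.0159 -0.0012  0.0159]
```

The clip's jaws hang at crop pixels (310,245) and (400,275), above the card's top edge running from (275,440) to (405,340). Depth data in the tool frame puts the tips 55 mm below the TCP and symmetric, fully open. Descending to just above the edge for a check.

Call:
{"api": "carry_out", "payload": {
  "series": [
    [-0.002,0,0.015,0,0,0.005,255],
    [-0.003,0,0.035,0,0,0.005,255],
    [-0.003,0,0.05,0,0,0.005,255],
    [-0.003,0,0.058,0,0,0.005,255],
    [-0.003,0,0.06,0,0,0.005,255],
    [-0.003,0,0.06,0,0,0.005,255]
  ]
}}

```text
clock: 15.15
position: [0.4337, -0.3305, 0.1756]
tool_rot: [3.141, 0.0, 1.264]
force: [0.4, -0.3, -0.5]
grip_width: 0.0128
```

```bash
python3 v.py 11
```

```text
t 15.15 pos [ 0.4337 -0.3305  0.1756] rpy [3.1412e+00 1.0000e-04 1.2636e+00] F [ 0.36 -0.32 -0.47] w 0.0128
 shift [ 0.0008 -0.0007  0.0266]  turn [ 0.0004  0.0001 -0.0014]
```

View pics/g11.png

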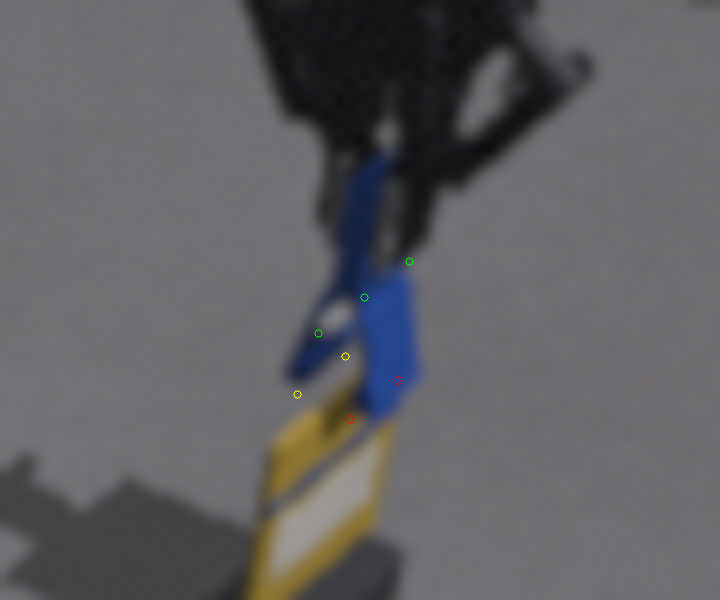

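The gap straddles the card plane: inner tips at about (297,382) and (352,408), card edge at (317,408) at that depth, so it is centred within about 2 mm. Descending the rest.

Call:
{"api": "carry_out", "payload": {
  "series": [
    [0.0005,0,0.005,0,0,0,255],
    [0.0005,0,0.012,0,0,0,255],
    [0.0005,0,0.019,0,0,0,255],
    [0.0005,0,0.024,0,0,0,255],
    [0.0005,0,0.027,0,0,0,255],
    [0.0005,0,0.027,0,0,0,255],
    [0.0005,0,0.027,0,0,0,255]
  ]
}}

```text
clock: 16.12
position: [0.4339, -0.3299, 0.1485]
tool_rot: [3.141, 0.0, 1.264]
force: [0.3, 0.9, -0.4]
grip_width: 0.0128
```

```bash
python3 v.py 12
python3 - <<'E'
from h import *
s=telemetry.observe();R=Ro.from_euler("xyz",s["tool_rot"]).as_matrix()
p=cv2.imread("pics/side12.png");C=cloud("side",np.load("pics/side12.npy"))
hsv=cv2.cvtColor(p,cv2.COLOR_BGR2HSV).astype(int);H,S,V=[hsv[...,i] for i in range(3)]
L=(C-s["position"])@R
m=(H>100)&(H<130)&(S>110)&(np.abs(L)<.09).all(-1)
P=L[m];print(len(P),"zmax",np.sort(P[:,2])[-6:].round(4))
for a,b in((.03,.04),(.04,.05),(.05,.06)):
    for sg in(1,-1):
        Q=P[(P[:,2]>=a)&(P[:,2]<b)&(sg*P[:,1]>0)]
        if len(Q): print(a,sg,len(Q),"x",Q[:,0].min().round(4),Q[:,0].max().round(4),"y",Q[:,1].min().round(4),Q[:,1].max().round(4))
y=(H>15)&(H<35)&(S>120)&(V>50)&(np.abs(L[...,:2])<.08).all(-1)&(C[...,2]>.06)&(C[...,2]<.125)
Q=L[y];print("card pts",len(Q),"y lin fit vs x",np.polyfit(Q[:,0],Q[:,1],1).round(4),"z top",np.sort(C[y][:,2])[-5:].round(4))
E
```

```text
t 16.125 pos [ 0.4339 -0.3299  0.1485] rpy [3.1413e+00 1.0000e-04 1.2637e+00] F [ 0.34  0.93 -0.38] w 0.0128
 shift [ 0.0003 -0.0007 -0.0005]  turn [ 0.0003  0.0001 -0.0013]
168 zmax [0.0508 0.0509 0.0514 0.0527 0.0528 0.0551]
0.03 -1 18 x -0.0121 0.0156 y -0.0175 -0.0109
0.04 -1 24 x -0.0147 0.0166 y -0.0203 -0.0119
0.05 -1 8 x -0.0127 0.0132 y -0.0204 -0.0162
card pts 63 y lin fit vs x [-0.0175  0.0002] z top [0.1143 0.1155 0.1156 0.1159 0.117 ]
```

View pics/g12.png

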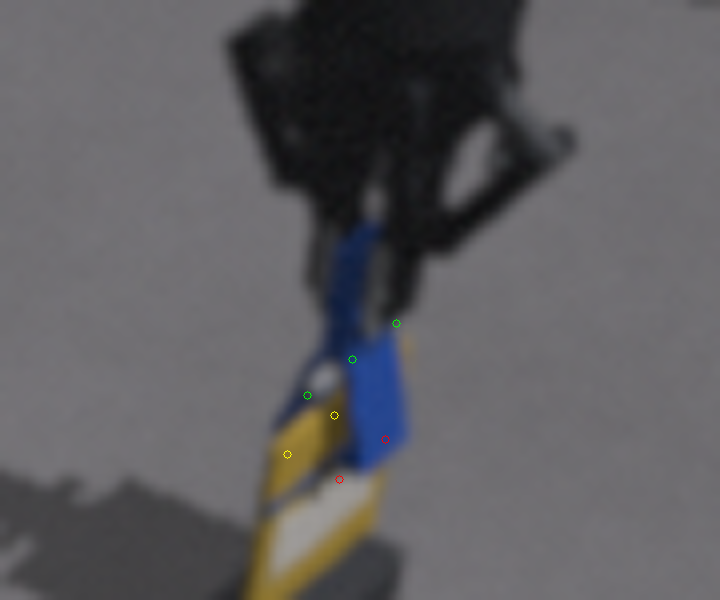

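```bash
python3 -c "
from h import *
crop(cv2.imread('pics/top12.png'),330,200,90,75,8,'pics/tc12.png')"
```

```text
(no output)
```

View pics/tc12.png

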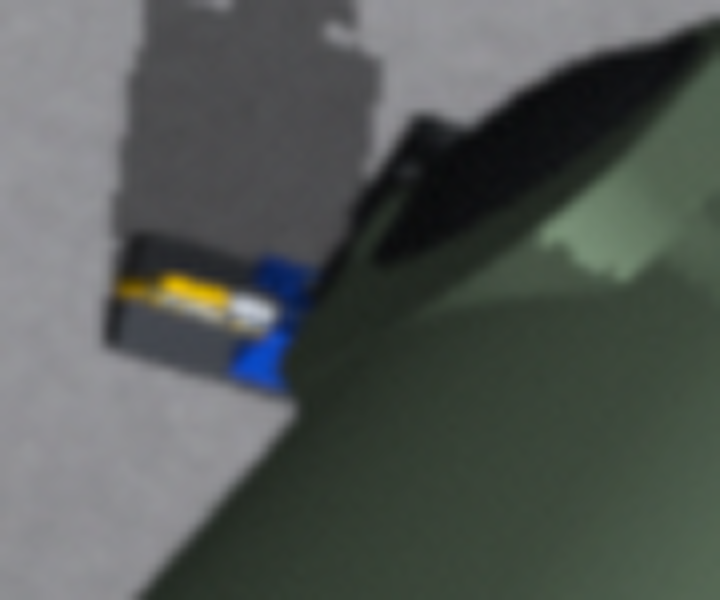

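The top crop shows the axle end at (255,310) over the yellow edge, with a jaw on each side at (285,275) and (265,360). The side crop shows the near jaw clear of the card. Last check of the cover and bystanders, then I'll hand in.

Run:
```python
from h import *
from workcell import ticket
p=cv2.imread("pics/side12.png");C=cloud("side",np.load("pics/side12.npy"));hsv=cv2.cvtColor(p,cv2.COLOR_BGR2HSV).astype(int);H,S,V=[hsv[...,i] for i in range(3)]
m=(((H<6)|(H>174))&(S>150)&(V>50)&(np.hypot(C[...,0]-.525,C[...,1]-.115)<.1)&(C[...,2]>.05))
P=C[m];Q=P[P[:,2]<np.median(P[:,2])+.006];A=np.c_[Q[:,:2],np.ones(len(Q))]
print("lid z",np.median(Q[:,2]),"slope",np.linalg.lstsq(A,Q[:,2],rcond=None)[0][:2],(Q.min(0)+Q.max(0))/2)
a=cv2.imread("pics/top0.png").astype(int);b=cv2.imread("pics/top12.png").astype(int)
for n,(u,v) in dict(box=(163,132),bottle=(238,121),rack=(308,127)).items(): print(n,np.abs(a-b)[v-12:v+12,u-15:u+15].mean())
s=telemetry.observe();print(s["clock"],np.abs(s["qd"]).max(),s["force"].round(2),s["grip_width"])
print(ticket.job_done())
```

```text
lid z 0.0835252993432356 slope [-2.29046726e-05  4.42308314e-03] [0.52606331 0.11423605 0.08470754]
box 40.34861111111111
bottle 25.249537037037037
rack 44.321296296296296
16.225 0.0020654408645694403 [-0.2  -0.49 -0.84] 0.01230382671697987
the job is handed in; nothing more can be done
None
```

The cover is on the white tub and let go. The large blue clip is held wide open around the middle of the card's top edge, one jaw on each side. I handed the job in at 16.2 s; no verdict is reported.

**What I did**
- **Cover:** I lowered it until contact (about 15 N at seating height), then let go.
- **Clip:** I took the larger clip from its stand by its handles, squeezed it to about its stop and lifted it out. I then lowered it over the card and kept hold of it.

**Last checks**

| Check | Measured | Limit |
|---|---|---|
| Cover underside above the rim | about 0.5 mm | 3 mm |
| Cover off centre | about 2.5 mm | 8 mm |
| Cover tilt | about 0.004 rad | 0.06 rad |
| Jaw tips below the card's edge | about 20 mm | 6–36 mm |
| Clip axle to card angle | about 0.02 rad | 0.2 rad |

- **Gap at the card:** the clip is centred on the card to within about 2 mm. The arm was still and the force on it was under 1 N, so I saw no sign of contact.

**Checks that failed or disagreed**
- **Camera mismatch:** the two cameras differed by about 4 mm in y for the cover, tub and stand; I averaged them or followed the side view.
- **Grip reading:** the gripper read 12.7 mm with the clip squeezed, below the 20 mm expected. I judged the opening (about 0.5–0.56 rad) from the jaws in the images, not from that reading.
- **Clip height:** the clip sits about 4 mm higher in the fingers than I had planned, which I allowed for.
- **Bystanders:** comparing the first and last top pictures around the tip box, bottle and rack gave large differences, so it proved nothing. I think these are the arm's shadow, because a top picture about 2 s before the end showed all three in their places.

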